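Start the chestpiece disinfecting unit

TASK

Pick up the round lid by its knob and lower it (do not drop it) onto the pot that holds the black chestpiece, so that it sits seated and level, and let go of it. Then take the pen light out of its stand and with its tip reach through the round hole in the top of the unit's control block and press the recessed start button fully down; finish while still gripping the pen light and holding the button down. Leave the other things on the counter where they are.

Things in the scene. Friction and masses are not known exactly. Their poses are not given: they have to be found in the camera images.
- lid: loose round steel lid, about 160 g, lying on the counter right way up. Origin: centre of its underside, z up through the knob. A plug 94 mm across and 8 mm deep (lower edge tapered to 86 mm) is underneath; above it a disc 118 mm across and 5 mm thick (8 to 13 mm up); on that an upright round black knob 24 mm across and 40 mm tall (13 to 53 mm up)
- lid_knob (a point): the place to grip the lid: on the knob's axis, 38 mm above the lid's underside (25 mm above the disc, 15 mm below the knob's top)
- lid_seat (a point): centre of the underside of the lid's disc, 8 mm above the lid's lowest face; it comes to lie at pot_rim when the lid is seated. z: the lid's axis
- unit: disinfecting unit fixed to the counter: grey base plate 150 mm (its x) by 290 mm (its y) by 12 mm; a steel pot stands on the end towards its -y, a white control block on the end towards its +y. Origin: centre of the base's underside, z up; turned about z by up to 0.55 rad from the robot's axes
- pot_rim (a point): centre of the mouth of the unit's open round pot, 82 mm above the counter. Pot: 110 mm outside, 102 mm inside, wall 4 mm, inner floor 65 mm below the rim; the lid's plug enters it with 4 mm to spare all round
- aperture (a point): centre of the mouth of the round vertical hole, 18 mm across, in the flat top of the white control block, 70 mm above the counter. The block is 110 mm (unit x) by 100 mm (unit y), the hole at its middle, 160 mm from the pot's axis
- button_top (a point): centre of the top of the black start button, 16 mm across, down the hole: unpressed it lies 20 mm below the mouth of the hole (50 mm above the counter); it moves straight down when pressed
- start_button (a joint): how far the start button is pressed, m: 0 is up, 0.006 fully down (stop). A spring pushes it back: 1.5 N to begin, 4.5 N at the stop
- pen: loose white pen light, about 40 g, standing upright, tip down, in its stand. Origin: the middle of its tip, z along it towards its other end. 112 mm long, round, 12 mm thick; the lowest 12 mm taper to a flat tip 8 mm across; the top 8 mm are an 8 mm knob; a flat clip on one side 78 to 102 mm up stands 9.5 mm from the axis. The lowest 30 mm are sunk in the stand
- pen_grip (a point): the place to grip the pen light: on its axis, 66 mm from the tip and 46 mm below its upper end (36 mm above the stand's top at the start)
- pen_tip (a point): centre of the pen light's flat tip
- stand_mouth (a point): centre of the mouth of the hole, 15 mm across and 30 mm deep, in the top of the pen light's stand: a grey block 70 by 70 mm, 36 mm tall, fixed to the counter
- chestpiece_center (a point): middle of the black cardiology chestpiece lying in the pot (46 mm across, 26 mm tall, with a steel stem to 37 mm from its axis), 13 mm above its underside; it stays in the pot
- spare_center (a point): bystander: another black chestpiece on the counter, 42 mm across, 26 mm tall; its middle, 13 mm up
- fork_center (a point): bystander: steel tuning fork lying flat, 8 mm thick, 28 mm wide, along its y from -61 mm (stem) to +93 mm (tines)
- bumper_center (a point): bystander: yellow rubber bumper, round, 48 mm across, 24 mm tall; its middle
- hammer_center (a point): bystander: reflex hammer lying flat, 16 mm thick, along its y from -125 mm (handle) to +51 mm; rubber head 50 mm wide
- eartips_center (a point): bystander: small clear jar with white cap, 56 mm across, 60 mm tall; its middle
- gel_center (a point): bystander: upright hand gel bottle, 52 mm across, 130 mm tall; its middle
Things that resemble listed ones, but are neither listed nor needed, are in the scene too. There is more than one size of the pen; the one meant has the size given above. Of the things that look like the lid, take the one that is farthest to the robot's left at the start.

How it is judged:
By the outcome, as a careful person would: the job done as asked, in the order asked, and still so for the second after the job is handed in, while the arm keeps its last pose, push and grip.
It also fails if it takes over 59 s, if anything falls off the work surface, if the arm or the gripper's body presses on something with over 40 N, if the wrist force passes 120 N, or if a joint passes its speed limit or range.

ROBOT

A 6-joint arm with a two-finger parallel gripper is mounted at the origin on the work surface. World frame = base frame: x ahead of the robot, y to its left, z up, the work surface at z = 0. Lengths are in m, angles in rad, forces in N, time in s.
With the tool pointing down it reaches from about 0.375 to 0.975 m from the base axis. Payload 3.8 kg.
Tool frame: the origin (TCP) lies at the very end of the fingers, on their centre line; the grasp point (between the pads) lies 19 mm behind it; z points along the fingers, y is the direction in which the jaws open and shut (so a half turn about z gives the same grasp; the last joint's range is limited). The gripper opens to 85 mm and grips with 20 to 120 N. Pads are 22 mm wide; open, the fingers measure 114 mm over their backs; the gripper's body (76 mm by 85 mm) begins 54 mm behind the grasp point. The pads swing forward as they close: fully open they stand 13 mm farther back than shut.
Start: joints at [1.29, 0.264, 1.604, -0, 1.274, -0.037], TCP at [0.163, 0.655, 0.231] pointing down, gripper open.
Joint ranges: [-2.63, 2.63], [-0.94, 2.18], [0.31, 2.57], [-1.31, 4.45], [0, 2.66], [-2.55, 2.55]. Speed limits (rad/s): [2.57, 2.57, 3.14, 3.14, 3.14, 3.14].

INTERFACE

Orientations are given as a rotation vector (axis times angle).
In Python, from workcell import bot, viewer, finish_job gives the robot as it stands.
- The arm moves only by the tool servo_tool, never from a script. Its argument "plan" is a list that holds one entry, the list of rows, each a list of 6 numbers: the shift along the tool's x, y, z in cm, then the turn, a rotation vector about the tool's x, y, z in degrees. A call has 1 to 20 rows; each row is the pose to reach, as a shift and turn from the pose measured when the call began, along the tool's axes at that moment; what a row does not reach only later rows make up. A row lasts 1/12 s, in which the tool goes at most 41.7 mm and 7.16 degrees, less where a joint would pass 70% of its speed; a pose out of reach is approached as far as the arm can. A call with a gripper value outside its range is refused whole. "claw" is the finger opening in cm, from 0 to 8.54, set as the call begins (left out, the last holds). The fingers move at their own pace and stop on an object; "grip_force" is the grip in N (left out, the last holds). Time passes only in rows, so rows that repeat a pose let the fingers close. It gives the time, the measured TCP pose, the force and the opening at its end, in the units of the state.
- bot.read_state(): the state, without advancing time (a new reading comes with each control period).
- viewer.read_camera(name): name is "scene" or "top"; returns a dict with "color" (400x640x3 uint8, red, green, blue), "fx", "fy", "cx", "cy" (pixels), "eye" and "rotation" of the camera in the world. Camera axes: x right, y down, z forward; pixel columns grow to the right and rows downward; lengths in m; the calibration is good to about 2 mm. A picture is of the moment at which its call begins. There is no depth.
- finish_job(): hands the job in, once; it reports no verdict.
The state is a dict: "time": time; "q": joint angles; "joint_vel": joint speeds; "joint_torque": joint torques, N m; "tool_pos": TCP position; "tcp_rot": TCP orientation; "wrist_force": force on the tool from outside, world axes, zero at the start; "torque": the same for the moment, N m; "width": opening from 0.0 (shut) to 1.0 (fully open).
Only numpy, scipy, OpenCV 4.12 (cv2) and the standard library are available. Lean on these libraries where they do the work, as an engineer would, in place of code of your own. Each camera call takes 0.05 s, during which the arm holds its last target.

## Working session

There is one attempt and no reset: what is moved stays moved. The work goes in short steps, Python scripts to look and compute and a tool call to move; the robot and the scene stay as the last step left them, time stands still between calls to the robot, and variables do not carry over. Pictures are saved under pics/ and viewed, and the job is handed in when it is done.

Besides the shell and the picture viewer there is one more tool, called after "Call:" as name(argument=value, ...) on one line, values as JSON. servo_tool: Moves the arm, as the interface text tells. Its arguments: {"type":"object","properties":{"plan":{"type":"array"},"claw":{"type":"number"},"grip_force":{"type":"number"}},"required":["plan"]}

```bash
mkdir -p pics; ls; python3 - <<'E'
from workcell import bot, viewer
import cv2, numpy as np, pickle
for n in("scene","top"):
    c=viewer.read_camera(n); cv2.imwrite(f"pics/{n}0.png",c["color"][:,:,::-1])
    pickle.dump(c,open(f"{n}0.pkl","wb"))
    print(n,c["fx"],c["fy"],c["cx"],c["cy"],c["eye"],np.round(c["rotation"],3).tolist())
print(bot.read_state())
E
```

```text
pics
scene 385.56276868499043 385.56276868499043 320.6007876171273 197.4855799703568 [ 1.24869809 -0.48301965  0.80430636] [-2.062, -1.076, 0.475]
top 372.4140732368863 372.4140732368863 324.11731541935177 199.69743297025647 [ 0.48104051 -0.00683802  1.20720542] [-2.16, 2.173, -0.061]
{'time': 0.1, 'q': array([ 1.29008461e+00,  2.64700874e-01,  1.60524318e+00, -3.63693268e-05,
        1.27372813e+00, -3.69023930e-02]), 'joint_vel': array([-4.08878741e-04, -1.15730301e-05, -2.65964187e-03, -1.35398276e-03,
       -1.78252851e-03, -1.73390324e-03]), 'joint_torque': array([-7.90492322e-05, -5.16701317e+01, -3.68591487e+01, -1.01386765e-04,
        6.29803064e-03, -3.89628826e-05]), 'tool_pos': array([0.16277435, 0.65438676, 0.2300679 ]), 'tcp_rot': array([-0.38197428, -3.11798639,  0.00323375]), 'wrist_force': array([-0.17717189, -0.29253782,  0.12440928]), 'torque': array([ 0.00984752,  0.00820904, -0.00789751]), 'width': 1.0026868867165781}
```

View pics/scene0.png

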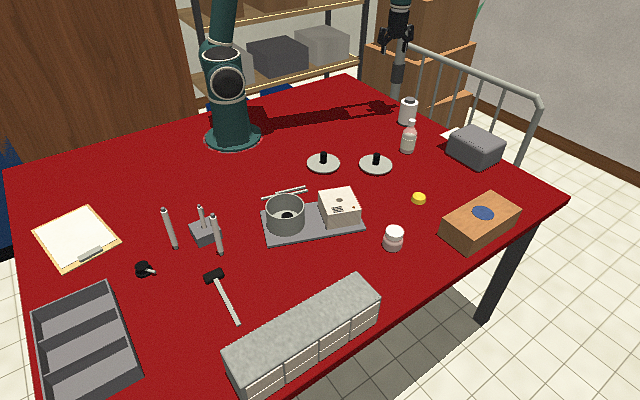

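View pics/top0.png

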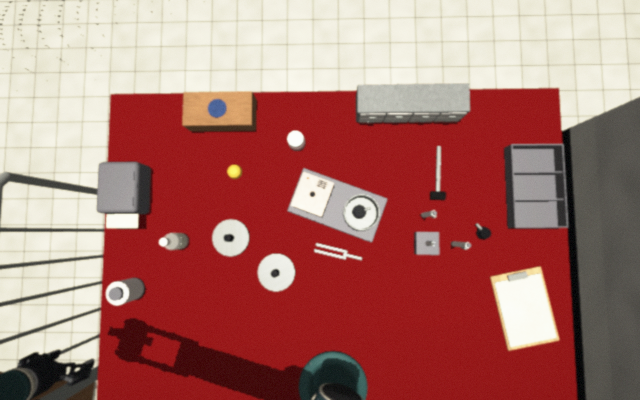

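Both views show two lids, at top (230,238) and (276,272), and three pen-like things, at top (430,243), (428,213) and (460,244). Pot is at top (360,212), block at (314,194). I'll crop in close.

```bash
cat > h.py <<'E'
import numpy as np, cv2, pickle
from scipy.spatial.transform import Rotation as R
def load(n): return pickle.load(open(n+".pkl","rb"))
def RM(c):
    r=np.asarray(c["rotation"]); return r if r.shape==(3,3) else R.from_rotvec(r).as_matrix()
def ray(c,u,v):
    d=RM(c)@np.array([(u-c["cx"])/c["fx"],(v-c["cy"])/c["fy"],1.]); return np.asarray(c["eye"]),d
def px(c,u,v,z):
    e,d=ray(c,u,v); return e+d*(z-e[2])/d[2]
def proj(c,P):
    p=(np.asarray(P)-c["eye"])@RM(c); return np.stack([c["cx"]+c["fx"]*p[...,0]/p[...,2],c["cy"]+c["fy"]*p[...,1]/p[...,2]],-1)
def tri(c1,u1,c2,u2):
    A=[];b=[]
    for c,u in((c1,u1),(c2,u2)):
        e,d=ray(c,*u); d=d/np.linalg.norm(d); M=np.eye(3)-np.outer(d,d); A.append(M); b.append(M@e)
    return np.linalg.lstsq(np.vstack(A),np.hstack(b),rcond=None)[0]
def crop(c,x0,y0,x1,y1,s,f):
    im=cv2.resize(c["color"][y0:y1,x0:x1,::-1],None,fx=s,fy=s,interpolation=cv2.INTER_CUBIC)
    for x in range(-(-x0//10)*10,x1,10):
        cv2.putText(im,str(x),((x-x0)*s,8),0,.3,(0,255,255),1); cv2.line(im,((x-x0)*s,10),((x-x0)*s,15),(0,255,255),1)
    for y in range(-(-y0//10)*10,y1,10):
        cv2.putText(im,str(y),(0,(y-y0)*s+3),0,.3,(0,255,255),1); cv2.line(im,(20,(y-y0)*s),(25,(y-y0)*s),(0,255,255),1)
    cv2.imwrite(f,im)
E
python3 - <<'E'
from h import *
s=load("scene0");t=load("top0")
crop(s,150,190,250,265,8,"pics/pens_s.png")
crop(t,400,195,490,265,8,"pics/pens_t.png")
crop(s,250,140,405,250,5,"pics/unit_s.png")
crop(t,200,160,400,300,4,"pics/unit_t.png")
print(RM(t))
E
```

```text
[[-0.00462816 -0.99657231  0.08259665]
 [-0.99964183  0.00678795  0.02588706]
 [-0.02635899 -0.08244726 -0.99624678]]
```

View pics/pens_s.png

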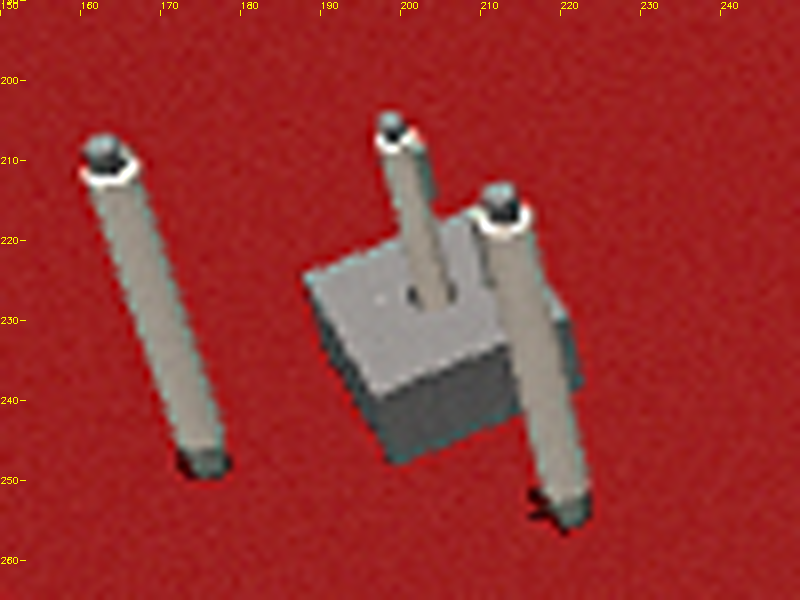

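View pics/pens_t.png

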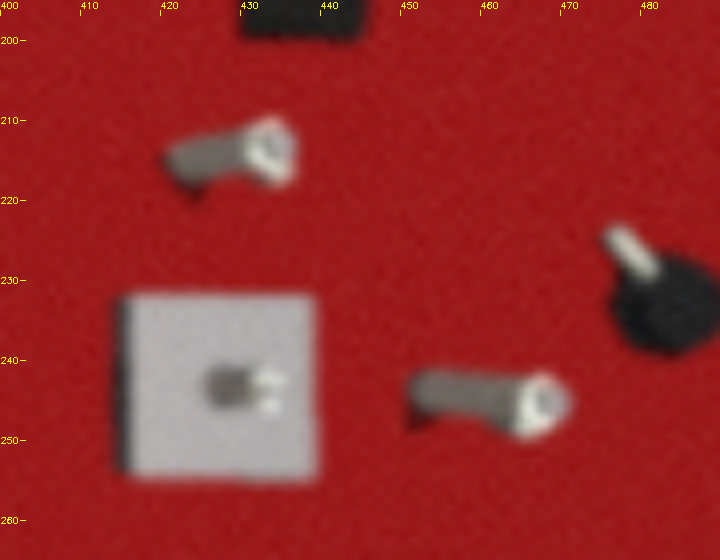

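View pics/unit_s.png

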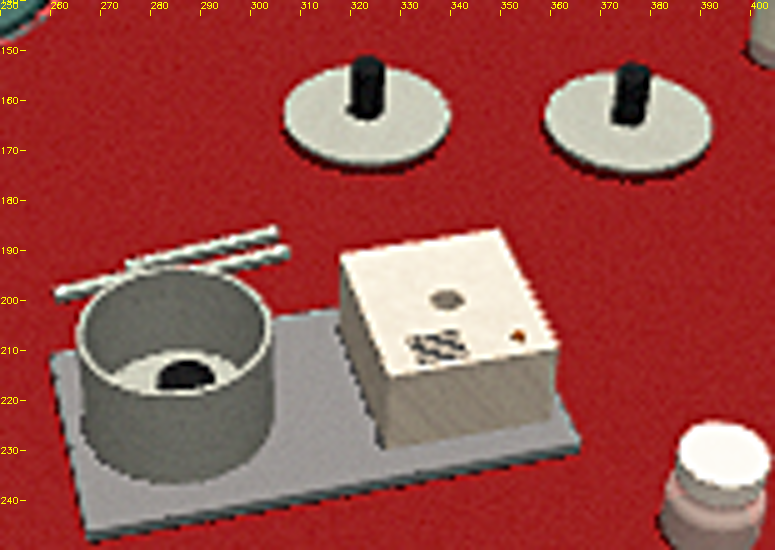

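View pics/unit_t.png

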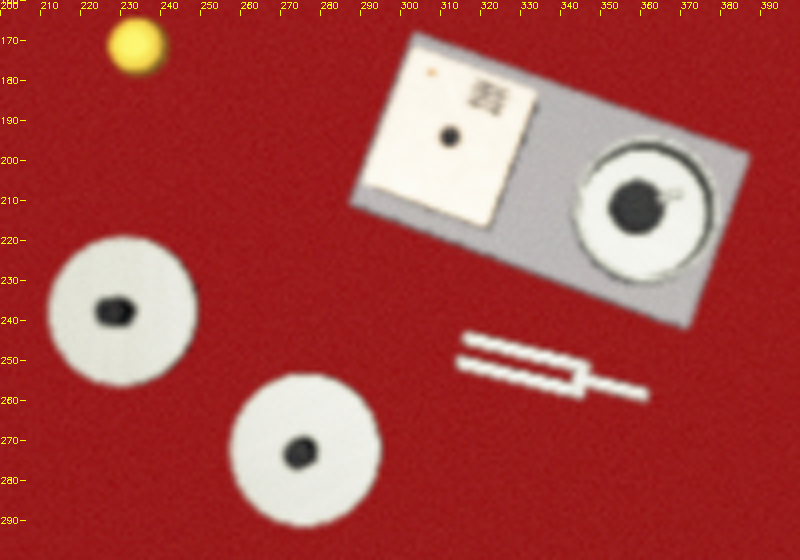

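```bash
cat > fit.py <<'E'
from h import *
from scipy.optimize import least_squares
s=load("scene0");t=load("top0")
cv=lambda P,s_,x0,y0: [((x+.5)/s_-.5+x0,(y+.5)/s_-.5+y0) for x,y in P]
T=lambda *P: np.array(cv(P,4,200,160)); S=lambda *P: np.array(cv(P,5,250,140))
bt=[(75,145),(75,-145),(-75,-145),(-75,145)] # +x+y, +x-y, -x-y, -x+y
def loc(p,x,y,z):
    c,sn=np.cos(p[2]),np.sin(p[2]); return np.array([p[0]+c*x-sn*y,p[1]+sn*x+c*y,z])
def model(p):
    base=lambda L:[loc(p,x/1e3,y/1e3,.012) for x,y in L]
    b=lambda L:[loc(p,x/1e3,p[3]+y/1e3,.070) for x,y in L]
    bb=[(55,50),(55,-50),(-55,-50),(-55,50)]
    return base(bt),b(bb),b([(0,0)])
tb=T((413,32),(750,155),(688,328),(350,205)); tk=T((414,45),(538,95),(488,228)); th=T((450,136))
sb=S((580,437),(88,532),(50,355)); sk=S((557,348),(388,376),(340,257),(498,230)); sh=S((448,299))
# base order in scene: far +x+y -> (580,435)
def rim(p): 
    a=np.linspace(0,2*np.pi,90); c=loc(p,0,p[4],.082); return c+.055*np.stack([np.cos(a),np.sin(a),0*a],-1)
def box(P): return np.r_[P.min(0),P.max(0)]
tr=np.r_[T((574,135))[0],T((718,284))[0]]; sr=np.r_[S((78,265))[0],S((272,395))[0]]
def res(p,part=("t","s")):
    B,K,H=model(p); r=[]
    if "t" in part: r+=[proj(t,np.array(B))-tb,proj(t,np.array(K[:3]))-tk,proj(t,np.array(H))-th,(box(proj(t,rim(p)))-tr).reshape(2,2)]
    if "s" in part: r+=[proj(s,np.array(B[:3]))-sb,proj(s,np.array(K))-sk,proj(s,np.array(H))-sh,(box(proj(s,rim(p)))-sr).reshape(2,2)]
    return np.vstack(r).ravel()
if __name__=="__main__":
    for part in(("t",),("s",),("t","s")):
        f=least_squares(res,[.5,-.05,-.35,.08,-.08],args=(part,),loss="soft_l1")
        p=f.x; print(part,np.round(p,4),"rim",loc(p,0,p[4],.082),"hole",loc(p,0,p[3],.07)); 
    print(np.round(res(p).reshape(-1,2),1).tolist())
    # lids: contour fits in the top image
    for c,nm,boxes in((t,"t",[(205,210,255,265),(250,245,300,300)]),(s,"s",[(355,145,395,180),(304,145,343,180)])):
        hsv=cv2.cvtColor(c["color"],cv2.COLOR_RGB2HSV)
        for x0,y0,x1,y1 in boxes:
            sub=c["color"][y0:y1,x0:x1].astype(int); m=(sub.min(2)>110).astype(np.uint8)
            cn=max(cv2.findContours(m,0,cv2.CHAIN_APPROX_NONE)[0],key=cv2.contourArea)
            h=cv2.convexHull(cn)[:,0,:]+[x0,y0]
            bb=np.r_[h.min(0)-.5,h.max(0)+.5]
            def rr(q):
                a=np.linspace(0,2*np.pi,180); C=np.array([q[0],q[1],.013])+.059*np.stack([np.cos(a),np.sin(a),0*a],-1)
                d=box(proj(c,C))-bb
                return d
            q=least_squares(rr,px(c,(x0+x1)/2,(y0+y1)/2,.013)[:2]); print(nm,"lid",np.round(q.x,4),np.round(q.fun,1))
    # pen/stand
    for n,zz in(("mouth",.036),):
        pass
    U=lambda x,y:((x+.5)/8-.5+400,(y+.5)/8-.5+195); V=lambda x,y:((x+.5)/8-.5+150,(y+.5)/8-.5+190)
    print("stand top t",np.mean([px(t,*U(x,y),.036) for x,y in((128,295),(315,295),(318,480),(132,480))],0))
    print("stand L",[np.round(px(t,*U(x,y),.036),3) for x,y in((128,295),(315,295),(318,480),(132,480))])
    print("stand top s",[np.round(px(s,*V(x,y),.036),3) for x,y in((304,275),(377,397))])
    print("pen top t",px(t,*U(268,391),.11),"s",px(s,*V(390,126),.118), px(s,*V(435,300),.036))
E
python3 fit.py
```

```text
('t',) [ 0.5645 -0.017  -0.3597  0.081  -0.0773] rim [ 0.53733895 -0.08931363  0.082     ] hole [0.59307779 0.05890216 0.07      ]
('s',) [ 0.5653 -0.0166 -0.3527  0.0815 -0.0779] rim [ 0.53837304 -0.08967968  0.082     ] hole [0.59341425 0.05987246 0.07      ]
('t', 's') [ 0.5649 -0.0168 -0.3571  0.0813 -0.0776] rim [ 0.5377957 -0.089436   0.082    ] hole [0.59333386 0.05942222 0.07      ]
[[-0.0, -0.2], [0.3, -0.5], [0.0, 0.4], [-0.5, -0.2], [0.0, 0.9], [-0.5, -0.6], [-0.4, -0.3], [0.0, 0.3], [-0.1, -0.0], [0.4, -0.8], [0.6, 0.7], [-0.5, -0.3], [-0.5, -0.7], [0.2, -0.1], [-0.0, 0.1], [-0.3, -0.6], [-0.1, -0.1], [-0.6, 0.1], [-0.3, -0.0], [0.3, 0.1]]
t lid [0.4604 0.3273] [ 0.3  0.6 -0.3 -0.5]
t lid [0.3507 0.1799] [ 0.5  0.7 -0.5 -0.7]
s lid [0.4587 0.3267] [-0.3  0.2  0.3 -0.2]
s lid [0.3511 0.1781] [-0.2  0.3  0.2 -0.3]
stand top t [ 0.44117452 -0.29666848  0.036     ]
stand L [array([ 0.477, -0.261,  0.036]), array([ 0.477, -0.333,  0.036]), array([ 0.405, -0.332,  0.036]), array([ 0.406, -0.261,  0.036])]
stand top s [array([ 0.407, -0.331,  0.036]), array([ 0.477, -0.332,  0.036])]
pen top t [ 0.44228401 -0.29449493  0.11      ] s [ 0.44506196 -0.29824757  0.118     ] [ 0.4444671  -0.29794081  0.036     ]
```

```bash
python3 - <<'E'
from h import *
s=load("scene0");t=load("top0")
crop(s,185,198,217,232,18,"pics/p1.png"); crop(t,420,234,445,252,24,"pics/p2.png")
def pen(x,y):
    for c,n in((s,"s"),(t,"t")):
        print(n,[ (z,np.round(proj(c,np.array([x,y,z])),1).tolist()) for z in(.036,.11,.118)], "clip", {d:np.round(proj(c,np.array([x+.0095*np.cos(d*np.pi/180),y+.0095*np.sin(d*np.pi/180),.096])),1).tolist() for d in(0,90,180,270)}, np.round(proj(c,np.array([x,y,.096])),1))
pen(.443,-.297)
# thick pens: base & top
for st,tt in(((175,248),(451,244)),((220,254),(421,216))): print("base s",px(s,*st,0)," t",px(t,*tt,0))
U=lambda x,y:((x+.5)/8-.5+400,(y+.5)/8-.5+195); V=lambda x,y:((x+.5)/8-.5+150,(y+.5)/8-.5+190)
print(tri(s,V(105,150),t,U(546,402)),tri(s,V(500,200),t,U(270,150)),tri(s,V(392,126),t,U(268,391)))
E
```

```text
s [(0.036, [204.1, 226.6]), (0.11, [199.0, 206.9]), (0.118, [198.5, 204.7])] clip {0: [201.4, 212.8], 90: [203.4, 209.5], 180: [198.7, 208.8], 270: [196.6, 212.2]} [200.  210.8]
t [(0.036, [427.6, 242.4]), (0.11, [433.9, 243.2]), (0.118, [434.7, 243.3])] clip {0: [432.6, 239.8], 90: [429.4, 243.0], 180: [432.7, 246.3], 270: [435.9, 243.0]} [432.7 243. ]
base s [ 0.43895531 -0.38643372  0.        ]  t [ 0.43640172 -0.38015081  0.        ]
base s [ 5.29068996e-01 -2.93692111e-01 -1.11022302e-16]  t [ 0.52632939 -0.28728491  0.        ]
[ 0.43896774 -0.38274937  0.14575742] [ 0.52796994 -0.28957349  0.143936  ] [ 0.44168595 -0.29514726  0.1137615 ]
```

View pics/p1.png

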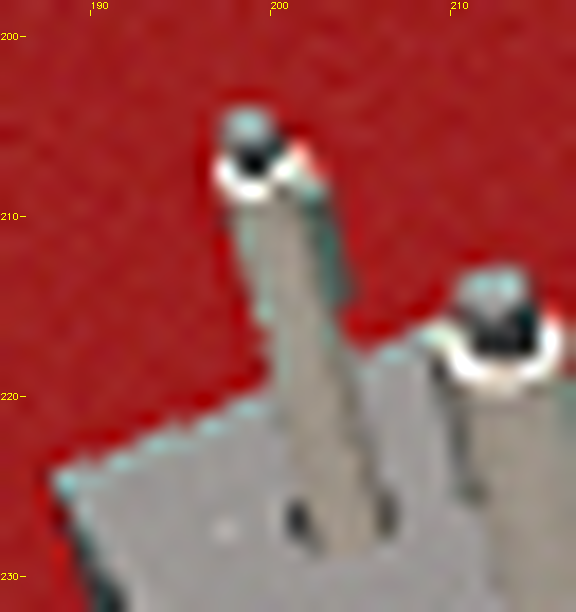

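View pics/p2.png

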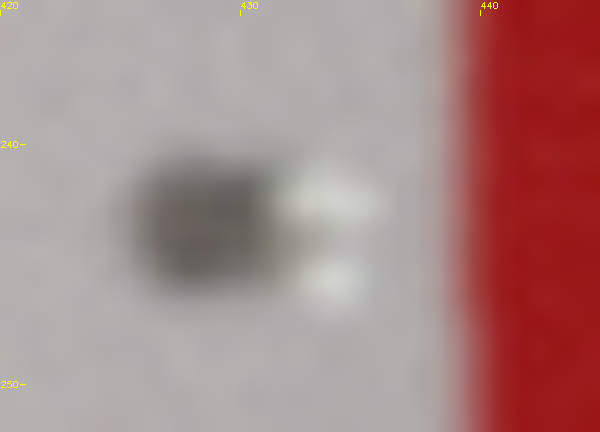

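Candidates: lids are at top (230,238) y=0.33 and (276,272) y=0.18, so I take (230,238), the farther left. Of the pens, the two thick ones stand free at top (460,244) and (428,213), and both are about 145 mm tall. The thin one in the stand, at top (430,243), has its top at about 0.114–0.118, which matches the 112 mm size, so that's the one. The crops back both choices.

```bash
cat >> h.py <<'E'
def go(x,y,z,jaw=None):
    "shift/turn in tool axes from current pose to TCP xyz (tool straight down), jaw=angle deg of tool y (mod 180)"
    from workcell import bot
    st=bot.read_state(); M=R.from_rotvec(st["tcp_rot"]).as_matrix()
    d=M.T@(np.array([x,y,z])-st["tool_pos"])*100
    j=np.degrees(np.arctan2(M[1,1],M[0,1]))
    if jaw is None: jaw=j
    dj=(jaw-j+90)%180-90; j2=np.radians(j+dj)
    yv=np.array([np.cos(j2),np.sin(j2),0]); zv=np.array([0,0,-1.]); T=np.stack([np.cross(yv,zv),yv,zv],1)
    rv=R.from_matrix(M.T@T).as_rotvec(degrees=True)
    print("t",round(st["time"],2),"pos",np.round(st["tool_pos"],4),"q",np.round(st["q"],2),"F",np.round(st["wrist_force"],2),"w",round(st["width"]*8.54,2))
    print("jaw",round(j,1),"shift cm",np.round(d,2),"turn",np.round(rv,2),"tilt deg",round(np.degrees(np.arccos(-M[2,2])),2))
E
python3 - <<'E'
from h import *
go(.460,.327,.15); go(.460,.327,.02,-20)
E
```

```text
t 0.1 pos [0.1628 0.6544 0.2301] q [ 1.29  0.26  1.61 -0.    1.27 -0.04] F [-0.18 -0.29  0.12] w 8.56
jaw 76.0 shift cm [-36.75 -24.58   8.06] turn [-0.12 -0.   -0.  ] tilt deg 0.12
t 0.1 pos [0.1628 0.6544 0.2301] q [ 1.29  0.26  1.61 -0.    1.27 -0.04] F [-0.18 -0.29  0.12] w 8.56
jaw 76.0 shift cm [-36.75 -24.55  21.06] turn [ -0.1   -0.09 -83.97] tilt deg 0.12
```

Call:
servo_tool(plan=[[[-36.75,-24.6,8,0,0,42],[-36.75,-24.6,8,0,0,42],[-36.75,-24.6,8,0,0,42],[-36.75,-24.6,8,0,0,42],[-36.75,-24.6,8,0,0,42],[-36.75,-24.6,8,0,0,42],[-36.75,-24.6,8,0,0,42],[-36.75,-24.6,8,0,0,42],[-36.75,-24.6,8,0,0,42],[-36.75,-24.6,8,0,0,42],[-36.75,-24.6,8,0,0,42],[-36.75,-24.6,8,0,0,42],[-36.75,-24.6,8,0,0,42],[-36.75,-24.6,8,0,0,42],[-36.75,-24.6,8,0,0,42],[-36.75,-24.6,8,0,0,42]]], claw=6)

```text
time: 1.43
tool_pos: [0.4592, 0.328, 0.1508]
tcp_rot: [1.471, 2.775, -0.002]
wrist_force: [0.8, -0.2, -0.3]
width: 0.703
```

```bash
python3 - <<'E'
from h import *
go(.460,.327,.02,35)
E
```

```text
t 1.43 pos [0.4592 0.328  0.1508] q [ 0.58  0.12  1.93 -0.    1.09 -0.02] F [ 0.8  -0.15 -0.28] w 6.0
jaw 34.1 shift cm [-0.11  0.03 13.08] turn [-0.07  0.06 -0.86] tilt deg 0.09
```

Call:
servo_tool(plan=[[[-0.1,0,4,0,0,0],[-0.1,0,8,0,0,0],[-0.1,0,8,0,0,0],[-0.1,0,8,0,0,0]]])

```text
time: 1.77
tool_pos: [0.4567, 0.3264, 0.0686]
tcp_rot: [-1.468, -2.774, 0.012]
wrist_force: [0.4, -0.9, -0.1]
width: 0.704
```

```bash
python3 - <<'E'
from h import *
from workcell import viewer
for n,b in(("scene",(340,110,420,190)),("top",(195,205,265,265))):
    c=viewer.read_camera(n); pickle.dump(c,open(n+"1.pkl","wb")); crop(c,*b,8,f"pics/{n}1.png")
go(.460,.327,.02)
E
```

```text
t 1.87 pos [0.4604 0.3284 0.0727] q [ 0.58  0.21  1.99 -0.    0.94 -0.02] F [ 0.74 -0.87  0.05] w 5.99
jaw 34.2 shift cm [-0.08 -0.12  5.27] turn [ 0.06  0.06 -0.  ] tilt deg 0.08
```

View pics/scene1.png

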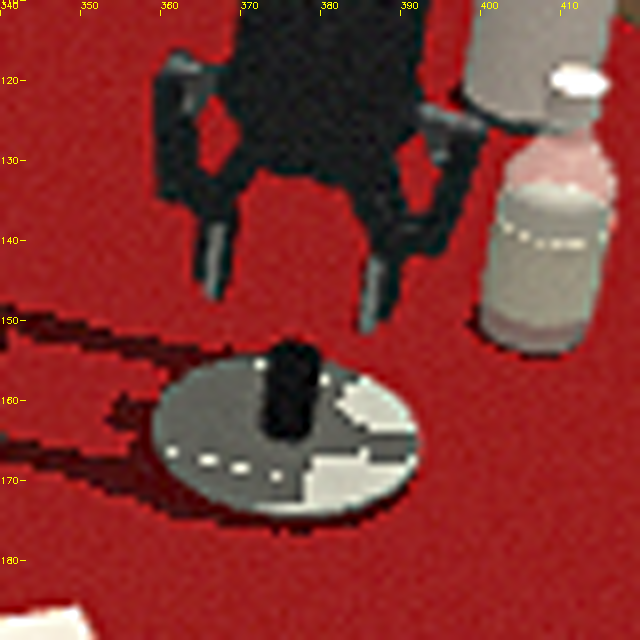

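View pics/top1.png

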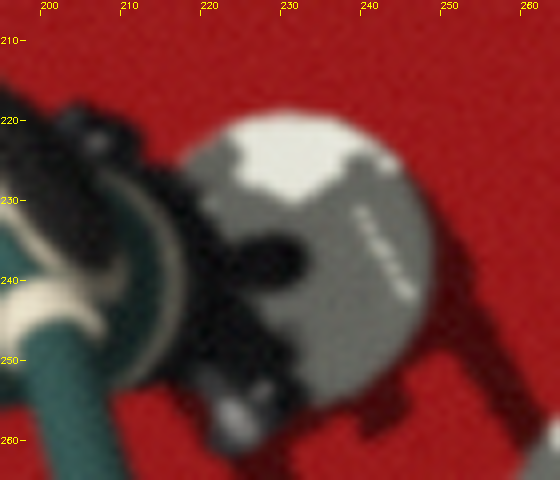

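The fingertips, at scene (366,147) and (385,151), straddle the knob at (376,155). Going down and gripping.

Call:
servo_tool(plan=[[[-0.1,-0.1,3,0,0,0],[-0.1,-0.1,5.2,0,0,0],[-0.1,-0.1,5.2,0,0,0],[-0.1,-0.1,5.2,0,0,0],[-0.1,-0.1,5.2,0,0,0]]])

```text
time: 2.28
tool_pos: [0.462, 0.3283, 0.0233]
tcp_rot: [1.468, 2.774, 0.006]
wrist_force: [-0.8, 0.5, 1.1]
width: 0.702
```

Call:
servo_tool(plan=[[[0,0,0,0,0,0],[0,0,0,0,0,0],[0,0,0,0,0,0],[0,0,0,0,0,0],[0,0,0,0,0,0],[0,0,0,0,0,0],[0,0,0,0,0,0],[0,0,0,0,0,0]]], claw=0, grip_force=50)

```text
time: 2.95
tool_pos: [0.4632, 0.329, 0.0253]
tcp_rot: [1.467, 2.772, 0.01]
wrist_force: [-0.4, -0.7, 7.3]
width: 0.265
```

```bash
python3 - <<'E'
from h import *
go(.460,.327,.17)
E
```

```text
t 2.95 pos [0.4632 0.329  0.0253] q [ 0.57  0.27  2.01 -0.    0.85 -0.02] F [-0.44 -0.73  7.29] w 2.26
jaw 34.2 shift cm [ -0.    -0.27 -14.47] turn [ 0.45  0.07 -0.  ] tilt deg 0.45
```

Call:
servo_tool(plan=[[[0,-0.2,-2,0,0,0],[0,-0.2,-5,0,0,0],[0,-0.2,-8,0,0,0],[0,-0.2,-11,0,0,0],[0,-0.2,-14.5,0,0,0],[0,-0.2,-14.5,0,0,0],[0,-0.2,-14.5,0,0,0],[0,-0.2,-14.5,0,0,0]]])

```text
time: 3.62
tool_pos: [0.46, 0.3271, 0.1699]
tcp_rot: [1.468, 2.773, 0.009]
wrist_force: [-0.4, 0.7, -1.7]
width: 0.26
```

```bash
python3 - <<'E'
from h import *
from workcell import viewer
for n,b in(("scene",(320,60,430,160)),):
    c=viewer.read_camera(n); pickle.dump(c,open(n+"2.pkl","wb")); crop(c,*b,6,f"pics/{n}2.png")
go(.5378,-.0894,.17,0)
E
```

```text
t 3.67 pos [0.4593 0.3266 0.1687] q [ 0.57  0.1   1.92 -0.    1.12 -0.02] F [-0.4  -0.46 -2.3 ] w 2.26
jaw 34.2 shift cm [-38.82 -16.9   -0.17] turn [ 2.900e-01 -2.000e-02  3.421e+01] tilt deg 0.28
```

View pics/scene2.png

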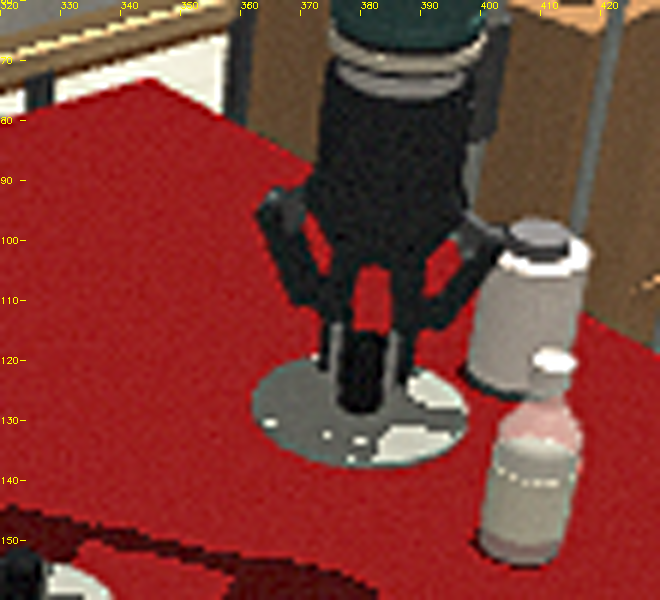

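The lid is held level in the jaws, at scene (378,128). Carrying it over to the pot.

Call:
servo_tool(plan=[[[-1.5,-0.6,0,0,0,1.5],[-4.5,-2,0,0,0,4],[-7.5,-3.3,0,0,0,7],[-10.5,-4.6,0,0,0,9],[-13.5,-5.9,0,0,0,12],[-16.5,-7.2,0,0,0,15],[-19.5,-8.5,0,0,0,17],[-22.5,-9.8,0,0,0,20],[-25.5,-11.1,0,0,0,23],[-28.5,-12.4,0,0,0,25],[-31.5,-13.7,0,0,0,28],[-34.5,-15,0,0,0,31],[-37,-16.1,0,0,0,33],[-38.4,-16.7,0,0,0,34],[-38.8,-16.9,0,0,0,34],[-38.8,-16.9,0,0,0,34],[-38.8,-16.9,0,0,0,34],[-38.8,-16.9,0,0,0,34]]])

```text
time: 5.17
tool_pos: [0.5368, -0.0881, 0.1672]
tcp_rot: [-2.216, -2.226, -0.006]
wrist_force: [0.7, 0.2, -3.3]
width: 0.262
```

```bash
python3 - <<'E'
from h import *
from workcell import viewer
for n,b in(("scene",(240,120,340,220)),("top",(310,160,410,240))):
    c=viewer.read_camera(n); pickle.dump(c,open(n+"3.pkl","wb")); crop(c,*b,6,f"pics/{n}3.png")
go(.5378,-.0894,.112,0)
E
```

```text
t 5.27 pos [ 0.5373 -0.088   0.1679] q [-0.21  0.07  1.95  0.    1.12 -0.22] F [ 0.61  0.22 -1.66] w 2.21
jaw 0.3 shift cm [-0.15  0.03  5.59] turn [ 0.22 -0.13  0.3 ] tilt deg 0.25
```

View pics/scene3.png

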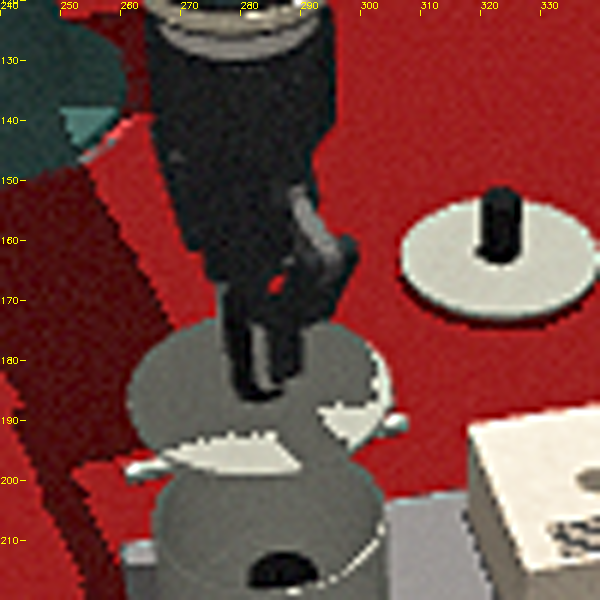

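View pics/top3.png

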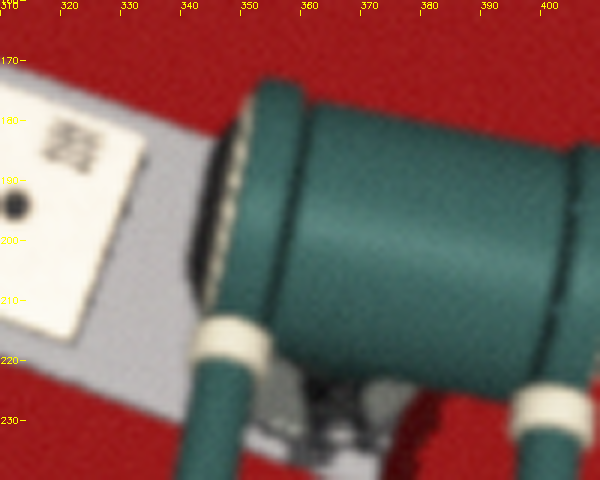

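```bash
python3 - <<'E'
from h import *
c=load("scene3")
a=np.linspace(0,2*np.pi,180)
for dz in(.150,.1557):
    C=np.array([.5373,-.088,dz])+.059*np.stack([np.cos(a),np.sin(a),0*a],-1); p=proj(c,C); print(dz,p.min(0),p.max(0))
crop(c,255,165,312,215,14,"pics/lid3.png")
E
```

```text
0.15 [261.82167166 172.82281327] [305.80323622 200.39161299]
0.1557 [261.64345702 171.19352008] [305.78365288 198.71834456]
```

View pics/lid3.png

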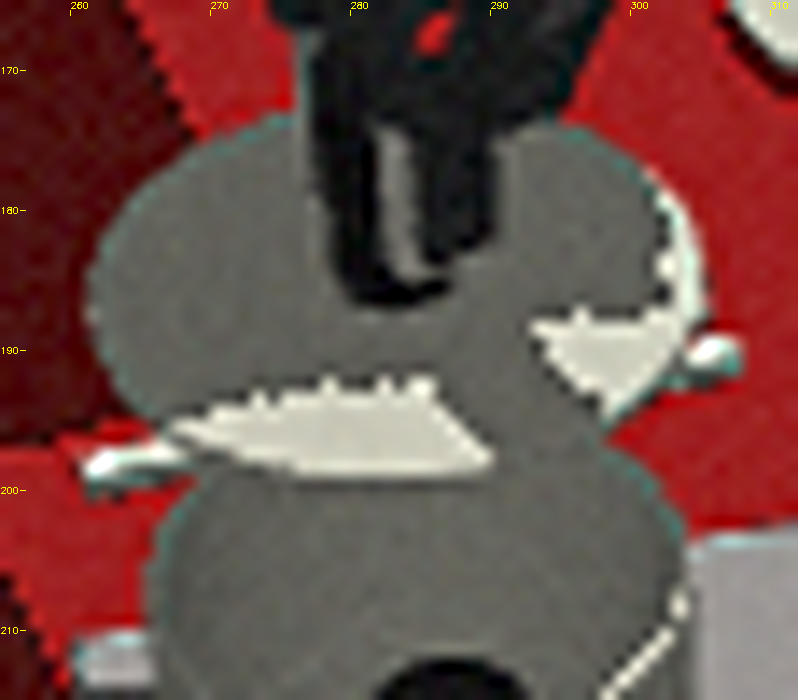

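Call:
servo_tool(plan=[[[-0.1,0,1.5,0.2,-0.1,0],[-0.1,0,3.5,0.2,-0.1,0],[-0.1,0,5,0.2,-0.1,0],[-0.1,0,5.6,0.2,-0.1,0],[-0.1,0,5.6,0.2,-0.1,0],[-0.1,0,5.6,0.2,-0.1,0],[-0.1,0,5.6,0.2,-0.1,0],[-0.1,0,5.6,0.2,-0.1,0]]])

```text
time: 5.93
tool_pos: [0.5387, -0.089, 0.1134]
tcp_rot: [2.214, 2.226, 0.003]
wrist_force: [0.1, 0.3, -2.6]
width: 0.261
```

```bash
python3 - <<'E'
from h import *
from workcell import viewer
for n,b in(("scene",(250,170,320,230)),):
    c=viewer.read_camera(n); pickle.dump(c,open(n+"4.pkl","wb")); crop(c,*b,10,f"pics/{n}4.png")
go(.5378,-.0894,.0993,0)
a=np.linspace(0,2*np.pi,180)
C=np.array([.5378,-.0894,.112-.0253+.008])+.059*np.stack([np.cos(a),np.sin(a),0*a],-1); p=proj(c,C); print(p.min(0),p.max(0))
E
```

```text
t 5.98 pos [ 0.5385 -0.089   0.1132] q [-0.21  0.12  2.    0.    1.01 -0.22] F [-0.11  0.66 -1.37] w 2.28
jaw 0.3 shift cm [-0.04 -0.08  1.39] turn [ 0.15 -0.    0.31] tilt deg 0.15
[263.12850134 188.33097833] [305.66764033 216.30935555]
```

View pics/scene4.png

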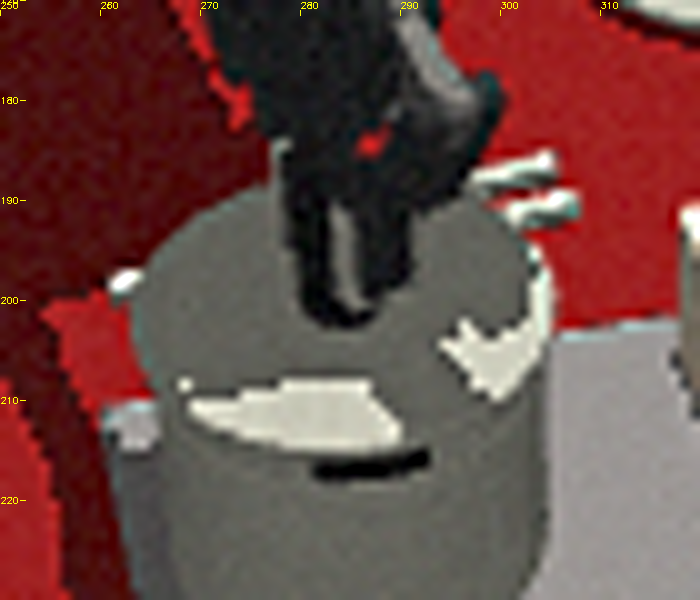

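```bash
python3 - <<'E'
from h import *
c=load("scene4"); im=c["color"].astype(int)
a=np.linspace(0,2*np.pi,720)
def edge(cx,cy,zl,row):
    P=[]
    for z in(zl+.008,zl+.013):
        p=proj(c,np.array([cx,cy,z])+.059*np.stack([np.cos(a),np.sin(a),0*a],-1)); P.append(p)
    P=np.vstack(P); m=abs(P[:,1]-row)<.3; return P[m,0].min(),P[m,0].max()
zl=.1132-.0253
for r in(196,198,200,202,204,206,208):
    sat=lambda p:(p[0]-(p[1]+p[2])/2)
    L=[sat(im[r,x]) for x in range(258,270)]; Rr=[sat(im[r,x]) for x in range(300,312)]
    print(r,"L258:",np.round(L).astype(int).tolist(),"R300:",np.round(Rr).astype(int).tolist(),np.round(edge(.5385,-.089,zl,r),1))
E
```

```text
196 L258: [67, 62, 58, 58, 52, 56, 35, 0, -3, 2, 4, 5] R300: [0, 2, 2, -10, 70, 123, 136, 126, 126, 129, 126, 130] [264.7 305.1]
198 L258: [54, 63, 20, 2, 0, 4, 2, 2, 4, 6, 5, 6] R300: [2, 4, 2, 6, -6, 84, 136, 130, 130, 128, 130, 128] [263.8 305.7]
200 L258: [140, 137, 146, 28, 75, 1, 2, 4, 6, 4, 3, 4] R300: [0, 4, 2, 10, -4, 54, 132, 134, 128, 129, 135, 130] [263.3 305.9]
202 L258: [128, 132, 130, 137, 149, 0, -4, 5, 3, 3, 2, 6] R300: [2, 2, 10, 6, -2, 94, 146, 144, 108, 67, 68, 27] [263.2 305.9]
204 L258: [124, 126, 127, 133, 144, 35, -8, 4, 4, 5, 3, 4] R300: [11, 7, 8, 9, 2, 0, 0, 2, 0, 4, 1, 6] [263.4 305.6]
206 L258: [128, 130, 130, 128, 136, 110, -7, -6, 2, 2, 2, 4] R300: [8, 6, 8, 4, 2, 6, 7, 4, 6, 6, 8, 8] [263.8 304.8]
208 L258: [137, 129, 132, 132, 132, 142, 76, -8, -1, 4, 8, 5] R300: [8, 6, 4, 6, 4, 4, 4, 4, 6, 5, 4, 6] [264.8 303.6]
```

Measured in the scene image, the lid sits about 0.85 px (about 2 mm) left of where it should be, so I'll correct mostly along +y and lower slowly.

Call:
servo_tool(plan=[[[0.15,0,0,0,0,0],[0.15,0,0.2,0,0,0],[0.15,0,0.4,0,0,0],[0.15,0,0.6,0,0,0],[0.15,0,0.8,0,0,0],[0.15,0,0.9,0,0,0],[0.15,0,0.9,0,0,0],[0.15,0,0.9,0,0,0]]])

```text
time: 6.65
tool_pos: [0.5384, -0.0875, 0.104]
tcp_rot: [2.214, 2.226, 0.002]
wrist_force: [0.3, -0.5, -2.1]
width: 0.266
```

```bash
python3 - <<'E'
from h import *
from workcell import viewer
for n,b in(("scene",(250,170,320,230)),):
    c=viewer.read_camera(n); pickle.dump(c,open(n+"5.pkl","wb")); crop(c,*b,10,f"pics/{n}5.png")
go(.5384,-.0878,.0993,0)
E
```

```text
t 6.7 pos [ 0.5386 -0.0876  0.1042] q [-0.21  0.13  2.01  0.    1.   -0.21] F [-0.26 -0.36 -0.74] w 2.27
jaw 0.3 shift cm [-0.02 -0.02  0.49] turn [ 0.14 -0.    0.31] tilt deg 0.14
```

View pics/scene5.png

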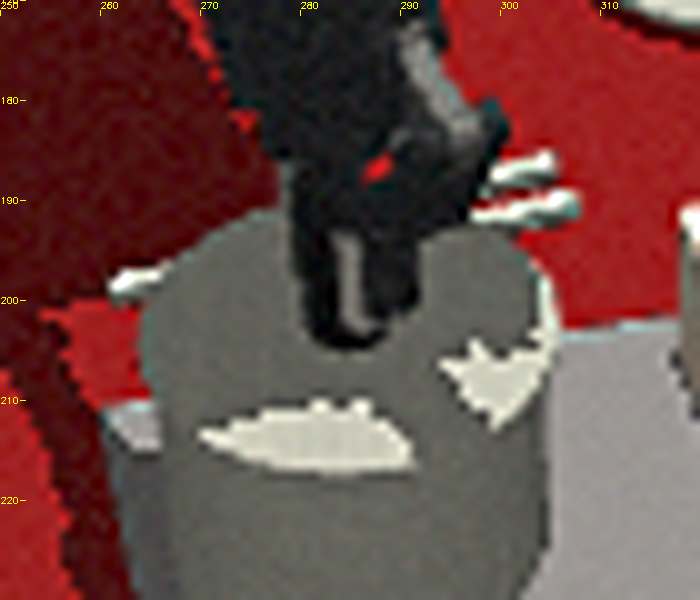

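Call:
servo_tool(plan=[[[0,0,0.15,0,0,0],[0,0,0.3,0,0,0],[0,0,0.4,0,0,0],[0,0,0.5,0,0,0],[0,0,0.5,0,0,0],[0,0,0.5,0,0,0]]])

```text
time: 7.2
tool_pos: [0.5386, -0.0875, 0.0994]
tcp_rot: [2.214, 2.226, 0.003]
wrist_force: [-2.1, 0.1, 1.9]
width: 0.263
```

Call:
servo_tool(plan=[[[0,0,0.1,0,0,0],[0,0,0.2,0,0,0],[0,0,0.2,0,0,0],[0,0,0.2,0,0,0]]])

```text
time: 7.53
tool_pos: [0.5386, -0.0876, 0.0993]
tcp_rot: [2.214, 2.226, 0.003]
wrist_force: [-7.6, 1.4, 10.8]
width: 0.266
```

```bash
python3 - <<'E'
from h import *
from workcell import viewer
for n,b in(("scene",(250,170,320,230)),):
    c=viewer.read_camera(n); pickle.dump(c,open(n+"6.pkl","wb")); crop(c,*b,10,f"pics/{n}6.png")
go(.5384,-.0878,.0993,0)
E
```

```text
t 7.58 pos [ 0.5386 -0.0876  0.0993] q [-0.21  0.14  2.01  0.    0.99 -0.21] F [-7.66  1.59 10.86] w 2.24
jaw 0.3 shift cm [-0.02 -0.02  0.  ] turn [0.14 0.   0.31] tilt deg 0.14
```

View pics/scene6.png

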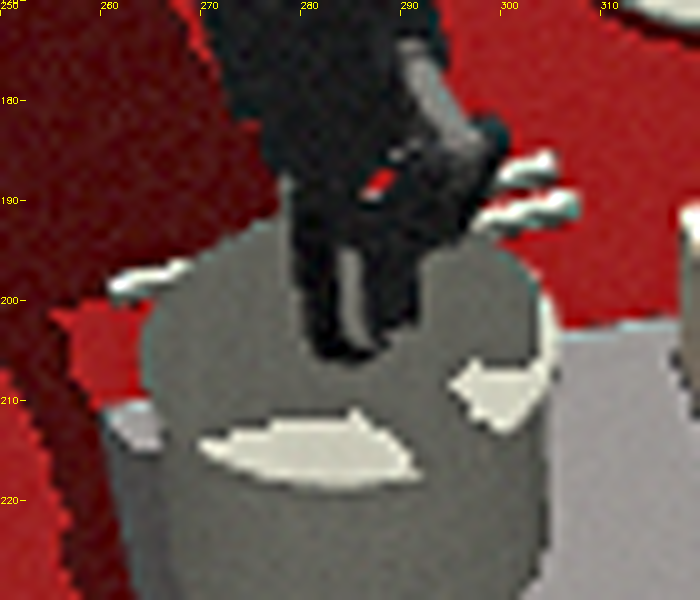

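Contact came at TCP z = 0.0993, exactly the predicted seated height. Now easing the push and letting go.

Call:
servo_tool(plan=[[[0,0,0,0,0,0],[0,0,0,0,0,0],[0,0,0,0,0,0]]])

```text
time: 7.83
tool_pos: [0.5389, -0.0876, 0.0994]
tcp_rot: [2.214, 2.226, 0.003]
wrist_force: [-0.4, 0.3, 0.9]
width: 0.262
```

Call:
servo_tool(plan=[[[0,0,0,0,0,0],[0,0,0,0,0,0],[0,0,0,0,0,0],[0,0,0,0,0,0],[0,0,0,0,0,0],[0,0,0,0,0,0]]], claw=5)

```text
time: 8.33
tool_pos: [0.539, -0.0876, 0.0993]
tcp_rot: [2.214, 2.226, 0.003]
wrist_force: [0.6, -0.0, -0.6]
width: 0.586
```

Call:
servo_tool(plan=[[[0,0,-1,0,0,0],[0,0,-3,0,0,0],[0,0,-6,0,0,0],[0,0,-10,0,0,0],[0,0,-14,0,0,0],[0,0,-14,0,0,0],[0,0,-14,0,0,0],[0,0,-14,0,0,0]]])

```text
time: 9.0
tool_pos: [0.5385, -0.0876, 0.24]
tcp_rot: [2.213, 2.225, 0.004]
wrist_force: [-0.1, 0.1, 0.2]
width: 0.587
```

```bash
python3 - <<'E'
from h import *
from workcell import viewer
for n,b in(("scene",(250,140,350,240)),):
    c=viewer.read_camera(n); pickle.dump(c,open(n+"7.pkl","wb")); crop(c,*b,6,f"pics/{n}7.png")
go(.443,-.2965,.20,-20)
E
```

```text
t 9.05 pos [ 0.5377 -0.0875  0.2386] q [-0.21  0.01  1.88  0.    1.25 -0.21] F [-1.09  0.26 -1.32] w 5.02
jaw 0.3 shift cm [-20.85  -9.59   3.84] turn [ 0.1  -0.03 20.31] tilt deg 0.1
```

View pics/scene7.png

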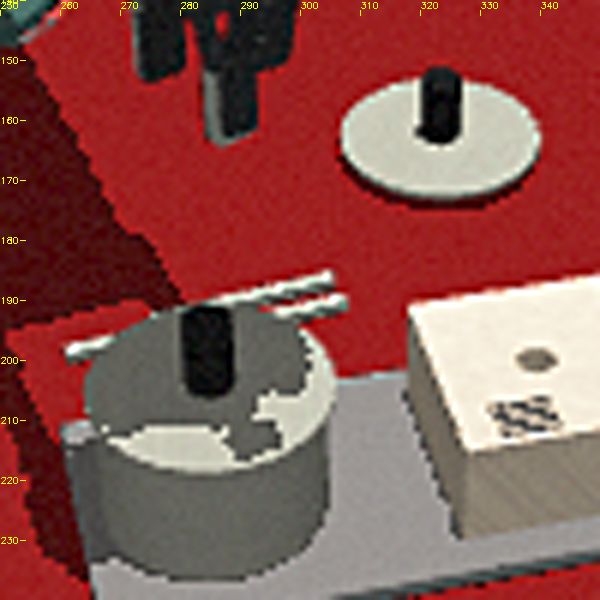

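The lid sits level on the pot, disc centred at about scene (284,206). Now the pen. I'll move above it at z 0.20.

Call:
servo_tool(plan=[[[-20.8,-9.6,3.8,0,0,20],[-20.8,-9.6,3.8,0,0,20],[-20.8,-9.6,3.8,0,0,20],[-20.8,-9.6,3.8,0,0,20],[-20.8,-9.6,3.8,0,0,20],[-20.8,-9.6,3.8,0,0,20],[-20.8,-9.6,3.8,0,0,20],[-20.8,-9.6,3.8,0,0,20],[-20.8,-9.6,3.8,0,0,20],[-20.8,-9.6,3.8,0,0,20]]], claw=5)

```text
time: 9.88
tool_pos: [0.443, -0.2948, 0.1997]
tcp_rot: [-2.567, -1.81, -0.002]
wrist_force: [-0.1, -0.4, 0.5]
width: 0.588
```

```bash
python3 - <<'E'
from h import *
from workcell import viewer
for n,b in(("scene",(150,150,250,260)),("top",(240,140,390,260))):
    c=viewer.read_camera(n); pickle.dump(c,open(n+"8.pkl","wb")); crop(c,*b,5,f"pics/{n}8.png")
go(.443,-.2965,.13,-20)
E
```

```text
t 9.98 pos [ 0.4435 -0.2948  0.2003] q [-0.63  0.02  1.94  0.    1.18 -0.29] F [ 0.82 -0.65  0.16] w 5.0
jaw -19.6 shift cm [-0.18 -0.    7.03] turn [ 0.08 -0.06  0.42] tilt deg 0.1
```

View pics/scene8.png

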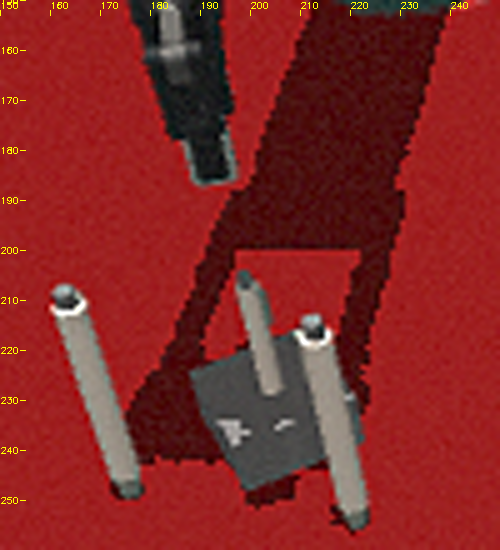

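View pics/top8.png

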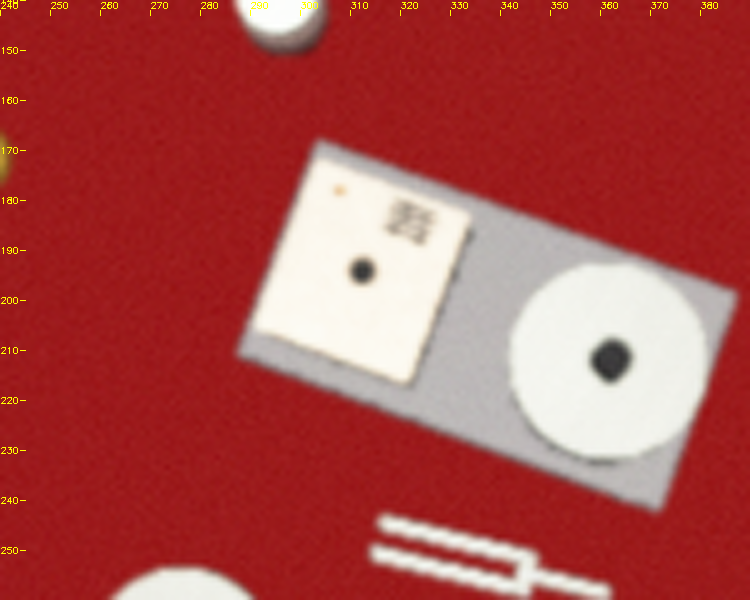

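Call:
servo_tool(plan=[[[-0.15,0,3,0,0,0],[-0.15,0,6,0,0,0],[-0.15,0,7,0,0,0],[-0.15,0,7,0,0,0],[-0.15,0,7,0,0,0]]])

```text
time: 10.4
tool_pos: [0.4432, -0.2955, 0.1303]
tcp_rot: [-2.565, -1.812, -0.002]
wrist_force: [1.2, -0.5, 0.2]
width: 0.586
```

```bash
python3 - <<'E'
from h import *
from workcell import viewer
for n,b in(("scene",(150,150,250,260)),("top",(390,180,490,270))):
    c=viewer.read_camera(n); pickle.dump(c,open(n+"9.pkl","wb")); crop(c,*b,7,f"pics/{n}9.png")
go(.4425,-.2963,.058,-20)
E
```

```text
t 10.5 pos [ 0.4444 -0.2968  0.1322] q [-0.64  0.08  2.01  0.    1.05 -0.3 ] F [-0.18  0.08 -0.47] w 4.99
jaw -19.5 shift cm [-0.02 -0.23  7.42] turn [ 0.24 -0.01  0.45] tilt deg 0.24
```

View pics/scene9.png

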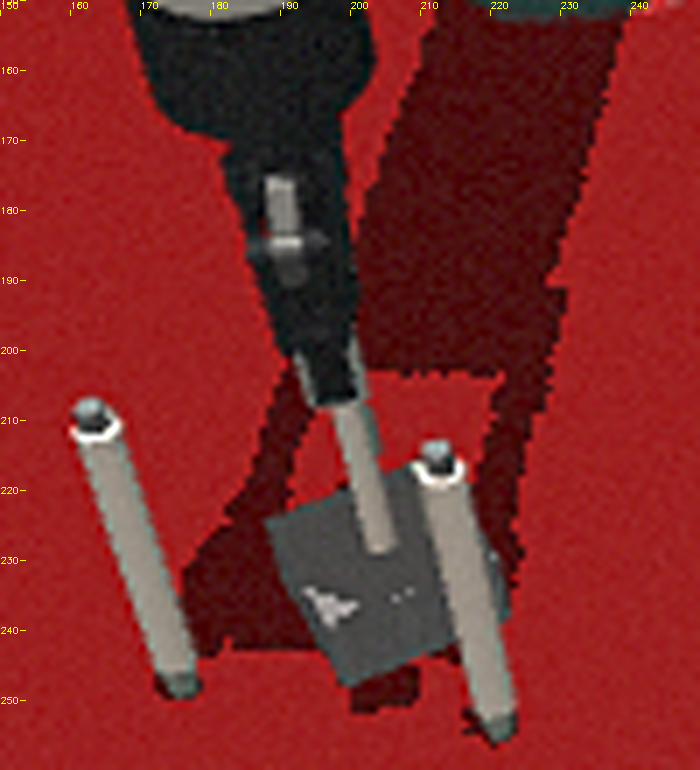

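View pics/top9.png

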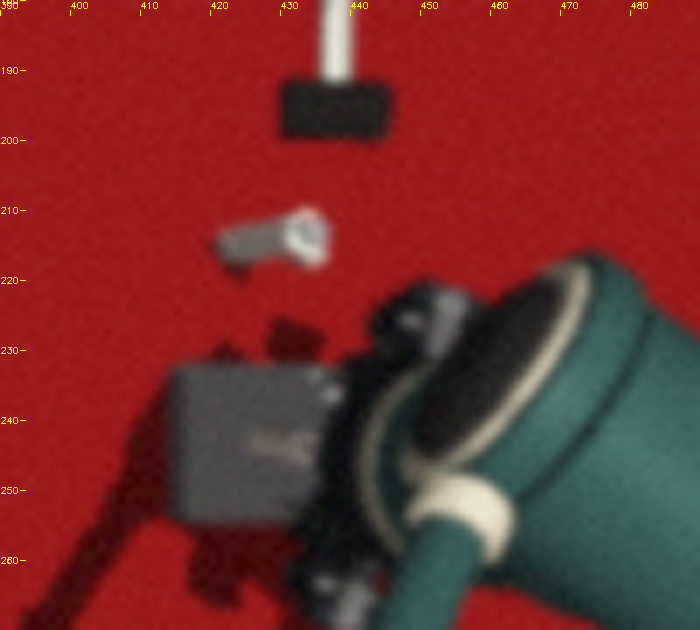

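```bash
python3 - <<'E'
from h import *
c=load("scene9"); j=np.radians(-19.5)
for z in(.125,.132,.14):
  for s in(.025,.035,-.03): print(z,s,proj(c,np.array([.4444+s*np.cos(j),-.2968+s*np.sin(j),z])))
E
```

```text
0.125 0.025 [198.63318006 209.15765657]
0.125 0.035 [198.79607408 211.68657673]
0.125 -0.03 [197.77797962 195.88072016]
0.132 0.025 [198.11802292 207.15457626]
0.132 0.035 [198.27787662 209.68040737]
0.132 -0.03 [197.27896    193.89663325]
0.14 0.025 [197.5234719  204.84278949]
0.14 0.035 [197.67977356 207.36488842]
0.14 -0.03 [196.70325164 191.60763424]
```

Call:
servo_tool(plan=[[[0.1,-0.1,2,0,0,0],[0.1,-0.1,4,0,0,0],[0.1,-0.1,6,0,0,0],[0.1,-0.1,7.4,0,0,0],[0.1,-0.1,7.4,0,0,0],[0.1,-0.1,7.4,0,0,0],[0.1,-0.1,7.4,0,0,0]]])

```text
time: 11.08
tool_pos: [0.4456, -0.2966, 0.0602]
tcp_rot: [2.561, 1.808, 0.006]
wrist_force: [0.3, -0.1, 0.8]
width: 0.591
```

```bash
python3 - <<'E'
from h import *
from workcell import viewer
for n,b in(("scene",(150,150,250,260)),):
    c=viewer.read_camera(n); pickle.dump(c,open(n+"10.pkl","wb")); crop(c,*b,7,f"pics/{n}10.png")
go(.444,-.2955,.058,-20)
E
```

```text
t 11.13 pos [ 0.4457 -0.2967  0.0603] q [-0.63  0.17  2.06  0.    0.9  -0.29] F [ 0.6   0.14 -0.18] w 5.03
jaw -19.6 shift cm [ 0.06 -0.2   0.23] turn [0.45 0.05 0.45] tilt deg 0.46
```

View pics/scene10.png

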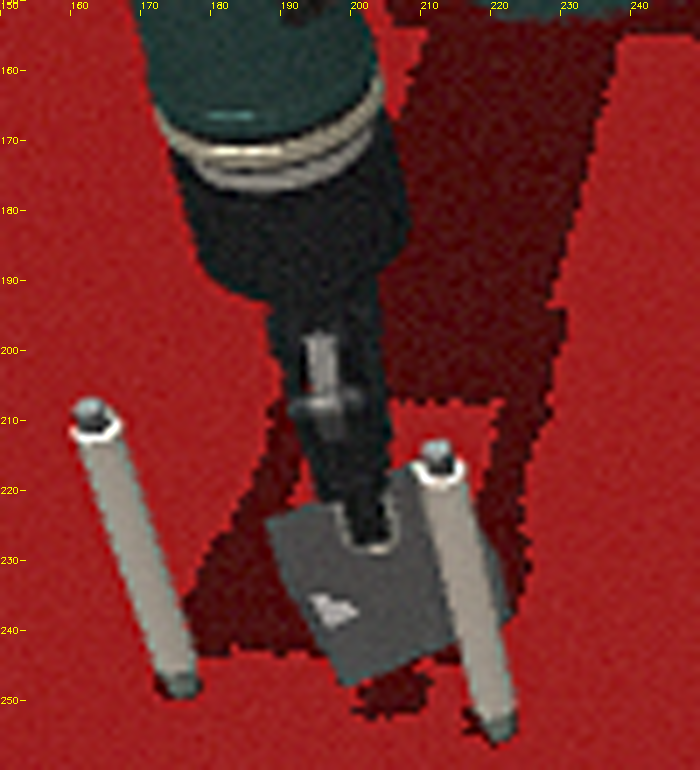

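Call:
servo_tool(plan=[[[0.05,-0.2,0.2,0.5,0,0],[0.05,-0.2,0.2,0.5,0,0],[0.05,-0.2,0.2,0.5,0,0]]])

```text
time: 11.38
tool_pos: [0.4446, -0.296, 0.0593]
tcp_rot: [2.565, 1.811, -0.001]
wrist_force: [0.9, 0.5, 0.4]
width: 0.589
```

Call:
servo_tool(plan=[[[0,0,0,0,0,0],[0,0,0,0,0,0],[0,0,0,0,0,0],[0,0,0,0,0,0],[0,0,0,0,0,0],[0,0,0,0,0,0],[0,0,0,0,0,0],[0,0,0,0,0,0]]], claw=0, grip_force=60)

```text
time: 12.05
tool_pos: [0.4447, -0.2961, 0.0594]
tcp_rot: [2.565, 1.811, -0.001]
wrist_force: [0.5, 0.6, 3.0]
width: 0.122
```

```bash
python3 - <<'E'
from h import *
from workcell import viewer
for n,b in(("scene",(150,150,250,260)),):
    c=viewer.read_camera(n); pickle.dump(c,open(n+"11.pkl","wb")); crop(c,*b,7,f"pics/{n}11.png")
go(.444,-.2955,.20,-20)
E
```

```text
t 12.1 pos [ 0.4448 -0.2961  0.0595] q [-0.63  0.17  2.06 -0.    0.91 -0.29] F [-0.35  0.    3.36] w 1.04
jaw -19.5 shift cm [ 1.000e-02 -8.000e-02 -1.405e+01] turn [0.06 0.08 0.45] tilt deg 0.1
```

View pics/scene11.png

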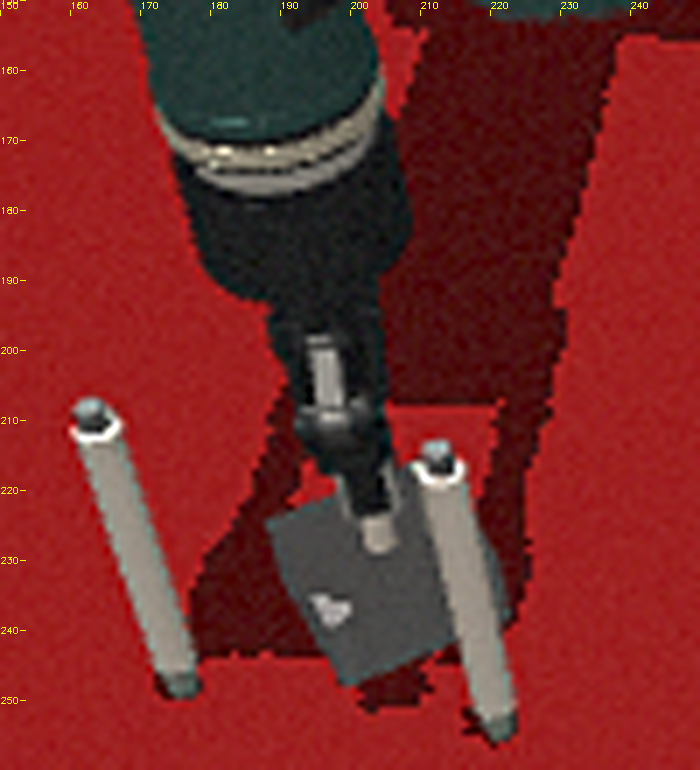

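Call:
servo_tool(plan=[[[0,0,-1,0,0,0],[0,0,-2.5,0,0,0],[0,0,-4.5,0,0,0],[0,0,-7,0,0,0],[0,0,-10,0,0,0],[0,0,-13,0,0,0],[0,0,-16,0,0,0],[0,0,-17,0,0,0],[0,0,-17,0,0,0],[0,0,-17,0,0,0]]])

```text
time: 12.93
tool_pos: [0.4446, -0.2958, 0.2293]
tcp_rot: [2.565, 1.811, -0.001]
wrist_force: [-1.0, -0.2, -1.5]
width: 0.121
```

```bash
python3 - <<'E'
from h import *
from workcell import viewer
for n,b in(("scene",(150,120,250,260)),):
    c=viewer.read_camera(n); pickle.dump(c,open(n+"12.pkl","wb")); crop(c,*b,5,f"pics/{n}12.png")
go(.594,.061,.22,-20)
E
```

```text
t 12.98 pos [ 0.4438 -0.2952  0.2279] q [-0.63 -0.    1.91 -0.    1.24 -0.29] F [-0.11 -0.07 -0.92] w 1.04
jaw -19.5 shift cm [38.59  2.24  0.75] turn [-0.07  0.05  0.46] tilt deg 0.08
```

View pics/scene12.png

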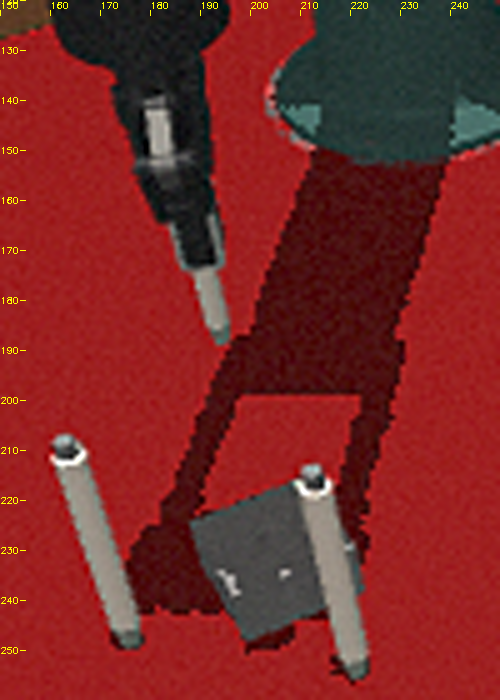

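Call:
servo_tool(plan=[[[1.5,0.1,0,0,0,0],[4.5,0.3,0,0,0,0],[8,0.5,0,0,0,0],[11.5,0.7,0,0,0,0],[15,0.9,0,0,0,0],[18.5,1.1,0,0,0,0],[22,1.3,0,0,0,0],[25.5,1.5,0,0,0,0],[29,1.7,0,0,0,0],[32.5,1.9,0,0,0,0],[36,2.1,0,0,0,0],[38,2.2,0,0,0,0],[38.6,2.2,0.5,0,0,0],[38.6,2.2,0.5,0,0,0],[38.6,2.2,0.5,0,0,0],[38.6,2.2,0.5,0,0,0]]])

```text
time: 14.32
tool_pos: [0.5925, 0.0599, 0.221]
tcp_rot: [-2.566, -1.81, 0.007]
wrist_force: [-0.9, -0.1, -0.6]
width: 0.122
```

```bash
python3 - <<'E'
from h import *
from workcell import viewer
print(proj(load("scene12"),np.array([.4438,-.2952,.2279-.0535])))
for n,b in(("scene",(290,110,390,240)),("top",(250,150,370,230))):
    c=viewer.read_camera(n); pickle.dump(c,open(n+"13.pkl","wb")); crop(c,*b,5,f"pics/{n}13.png")
go(.594,.061,.15,-20)
E
```

```text
[195.06557417 188.17684468]
t 14.42 pos [0.5931 0.0598 0.2221] q [ 0.06  0.12  1.79 -0.    1.23  0.4 ] F [-0.23  0.71 -0.17] w 1.04
jaw -19.6 shift cm [0.16 0.05 7.21] turn [-0.11  0.08  0.36] tilt deg 0.14
```

View pics/scene13.png

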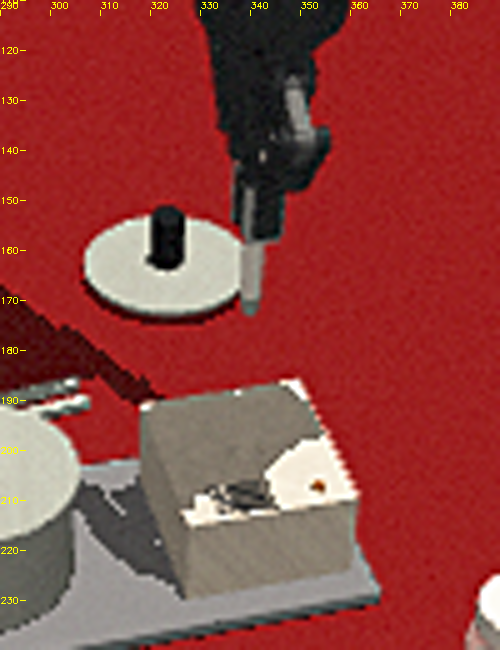

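View pics/top13.png

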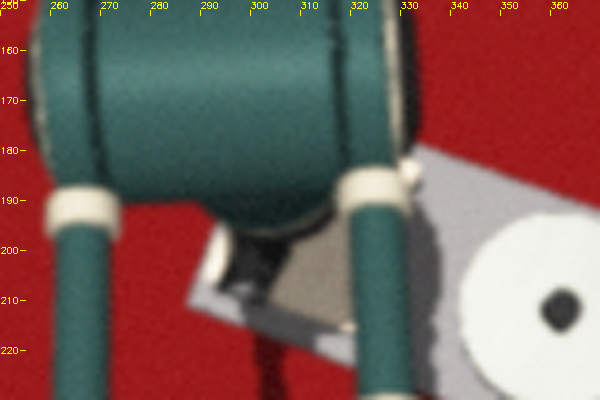

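Call:
servo_tool(plan=[[[0.1,0,2.5,0,0,0],[0.1,0,5,0,0,0],[0.1,0,7.5,0,0,0],[0.1,0,8.8,0,0,0],[0.1,0,8.8,0,0,0],[0.1,0,8.8,0,0,0],[0.1,0,8.8,0,0,0]]])

```text
time: 15.0
tool_pos: [0.5945, 0.0603, 0.1358]
tcp_rot: [2.568, 1.809, -0.0]
wrist_force: [0.2, 0.8, -0.0]
width: 0.12
```

```bash
cat > chk.py <<'E'
from h import *
from workcell import viewer,bot
import sys
k=sys.argv[1]
c=viewer.read_camera("scene"); pickle.dump(c,open(f"scene{k}.pkl","wb")); crop(c,315,165,370,220,14,f"pics/scene{k}.png")
st=bot.read_state(); p=st["tool_pos"]; M=R.from_rotvec(st["tcp_rot"]).as_matrix()
tip=p+M[:,2]*.0535; print("tip",tip,"proj tip",proj(c,tip),"ideal above hole(scene est)",proj(c,np.array([.5934,.0599,tip[2]])),"fit est",proj(c,np.array([.5932,.0594,tip[2]])))
print("axis +47mm",proj(c,tip-M[:,2]*.03),"ideal",proj(c,np.array([.5934,.0599,tip[2]+.03])))
go(.594,.061,.15,-20)
E
python3 chk.py 14
```

```text
tip [0.59491832 0.06049431 0.08281394] proj tip [339.46712776 196.33932903] ideal above hole(scene est) [338.98456468 196.13263441] fit est [338.80505937 196.15864924]
axis +47mm [339.96597782 188.28605719] ideal [339.47866032 188.08945839]
t 15.05 pos [0.5948 0.0605 0.1363] q [ 0.06  0.2   1.87 -0.    1.07  0.4 ] F [ 0.53 -0.19  0.28] w 1.03
jaw -19.7 shift cm [ 0.02 -0.09 -1.37] turn [0.08 0.   0.34] tilt deg 0.08
```

View pics/scene14.png

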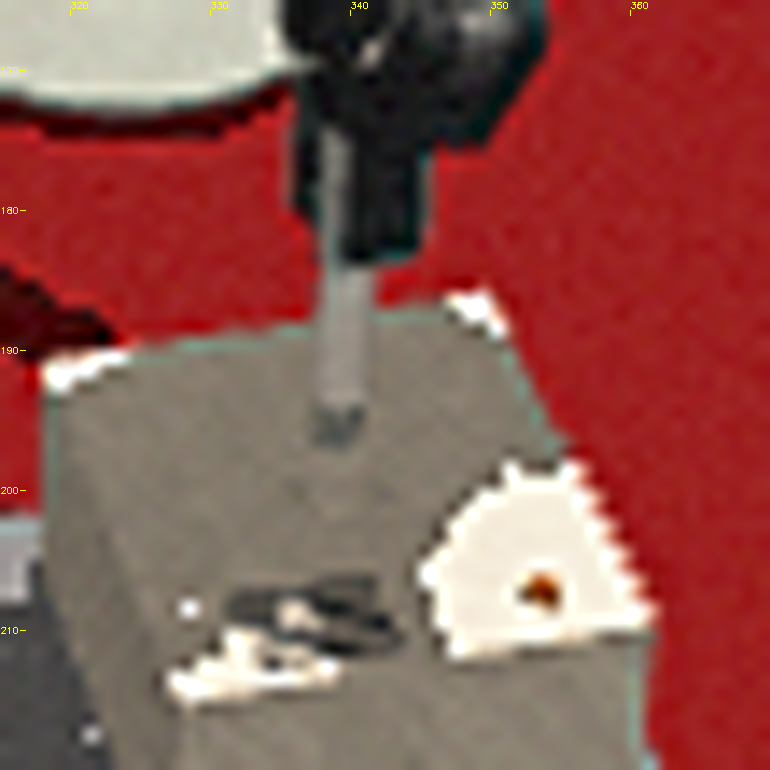

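Call:
servo_tool(plan=[[[0.1,-0.1,0.3,0,0,0],[0.1,-0.1,0.6,0,0,0],[0.1,-0.1,0.6,0,0,0],[0.1,-0.1,0.6,0,0,0]]])

```text
time: 15.38
tool_pos: [0.5943, 0.0619, 0.1305]
tcp_rot: [2.567, 1.809, 0.002]
wrist_force: [-0.7, -0.4, 0.8]
width: 0.123
```

```bash
python3 chk.py 15
```

```text
tip [0.59431459 0.06182624 0.07694615] proj tip [339.60904628 197.59935124] ideal above hole(scene est) [338.88994047 197.67298215] fit est [338.71103975 197.69904692]
axis +47mm [340.10782562 189.60273756] ideal [339.38063709 189.68513763]
t 15.43 pos [0.5942 0.0619 0.1304] q [ 0.06  0.2   1.88 -0.    1.06  0.41] F [-0.58 -0.47 -0.42] w 1.07
jaw -19.7 shift cm [-0.09  0.01 -1.96] turn [0.09 0.   0.35] tilt deg 0.09
```

View pics/scene15.png

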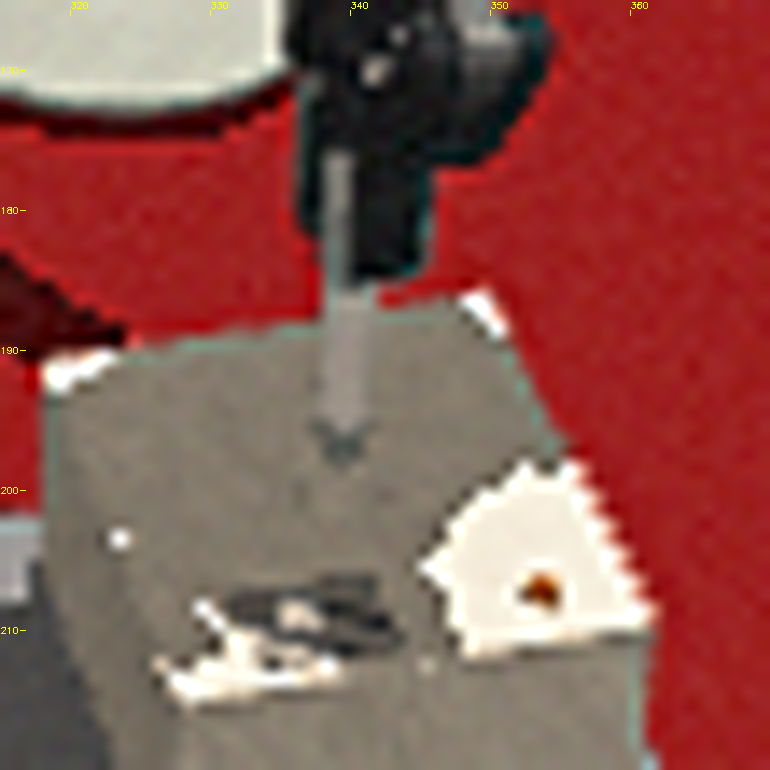

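Call:
servo_tool(plan=[[[0,0.1,0.2,0,0,0],[0,0.1,0.4,0,0,0],[0,0.1,0.6,0,0,0],[0,0.1,0.8,0,0,0],[0,0.1,1,0,0,0],[0,0.1,1,0,0,0],[0,0.1,1,0,0,0]]])

```text
time: 16.02
tool_pos: [0.595, 0.0615, 0.1201]
tcp_rot: [2.567, 1.809, 0.0]
wrist_force: [-0.3, 0.9, 1.1]
width: 0.125
```

```bash
python3 chk.py 16
```

```text
tip [0.5951948  0.06150252 0.06680688] proj tip [339.53813838 200.440848  ] ideal above hole(scene est) [338.72794871 200.30997825] fit est [338.55008313 200.33612633]
axis +47mm [340.03445089 192.5385916 ] ideal [339.21285405 192.41640729]
t 16.07 pos [0.5951 0.0615 0.1203] q [ 0.06  0.21  1.88 -0.    1.05  0.41] F [-0.2   0.71 -0.48] w 1.06
jaw -19.7 shift cm [-0.09 -0.09 -2.97] turn [0.07 0.01 0.35] tilt deg 0.07
```

View pics/scene16.png

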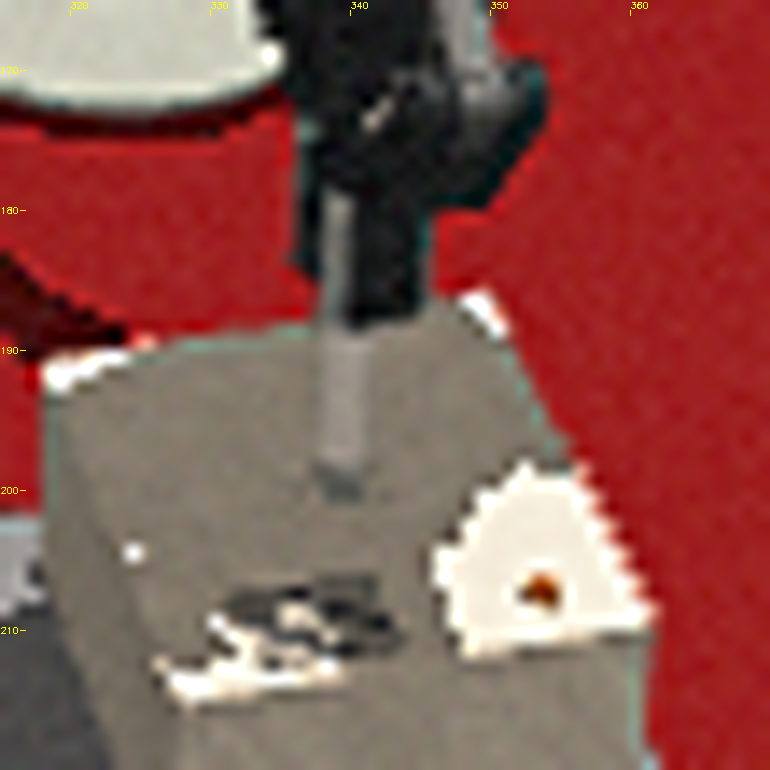

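Call:
servo_tool(plan=[[[0,-0.05,0.2,0,0,0],[0,-0.05,0.4,0,0,0],[0,-0.05,0.6,0,0,0],[0,-0.05,0.8,0,0,0],[0,-0.05,1,0,0,0],[0,-0.05,1,0,0,0]]])

```text
time: 16.57
tool_pos: [0.5942, 0.0617, 0.1097]
tcp_rot: [2.568, 1.809, -0.0]
wrist_force: [0.2, 1.3, -0.6]
width: 0.121
```

```bash
python3 chk.py 17
```

```text
tip [0.59437814 0.06163552 0.05638078] proj tip [339.23556888 202.95137914] ideal above hole(scene est) [338.56334473 202.98949744] fit est [338.38653117 203.01572732]
axis +47mm [339.72890823 195.14945557] ideal [339.04240125 195.19113701]
t 16.62 pos [0.5944 0.0617 0.1099] q [ 0.06  0.22  1.89 -0.    1.03  0.41] F [-0.79 -0.74 -0.09] w 1.05
jaw -19.6 shift cm [-0.08 -0.01 -4.01] turn [0.03 0.02 0.35] tilt deg 0.04
```

View pics/scene17.png

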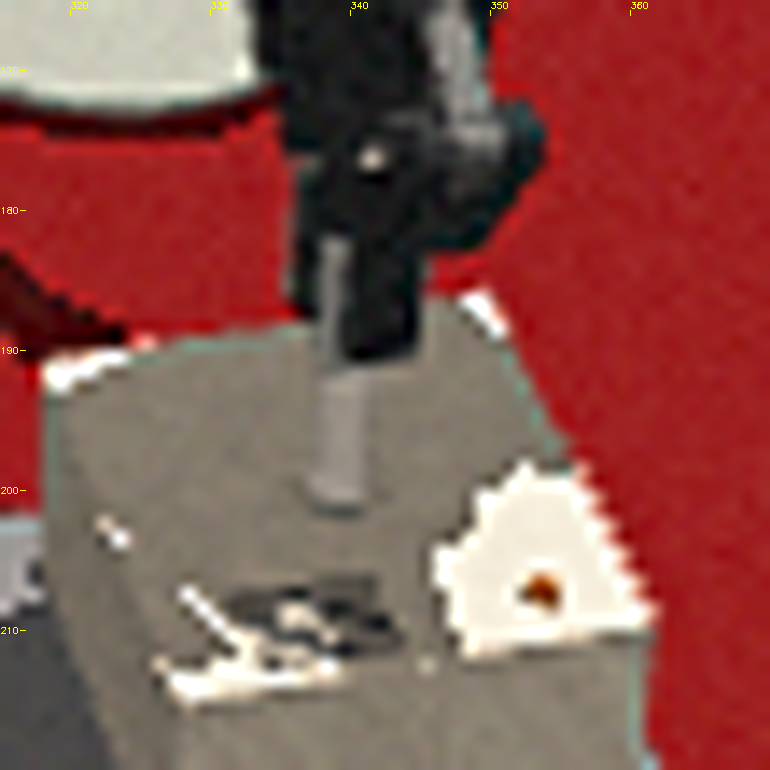

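The tip has entered the hole at scene (338,200) with no contact force. Going down to the button in small steps.

Call:
servo_tool(plan=[[[0,0,0.2,0,0,0],[0,0,0.4,0,0,0],[0,0,0.6,0,0,0],[0,0,0.8,0,0,0],[0,0,0.8,0,0,0],[0,0,0.8,0,0,0]]])

```text
time: 17.12
tool_pos: [0.5944, 0.0617, 0.1021]
tcp_rot: [2.567, 1.809, 0.0]
wrist_force: [-0.7, 0.4, 2.1]
width: 0.123
```

Call:
servo_tool(plan=[[[0,0,0.1,0,0,0],[0,0,0.2,0,0,0],[0,0,0.2,0,0,0],[0,0,0.2,0,0,0]]])

```text
time: 17.45
tool_pos: [0.5945, 0.0617, 0.1002]
tcp_rot: [2.567, 1.809, 0.0]
wrist_force: [-0.7, -0.4, 2.8]
width: 0.122
```

Call:
servo_tool(plan=[[[0,0,0.1,0,0,0],[0,0,0.2,0,0,0],[0,0,0.2,0,0,0],[0,0,0.2,0,0,0]]])

```text
time: 17.78
tool_pos: [0.5945, 0.0617, 0.0983]
tcp_rot: [2.567, 1.809, 0.0]
wrist_force: [-0.9, -0.2, 2.9]
width: 0.124
```

Call:
servo_tool(plan=[[[0,0,0.1,0,0,0],[0,0,0.2,0,0,0],[0,0,0.2,0,0,0],[0,0,0.2,0,0,0]]])

```text
time: 18.12
tool_pos: [0.5948, 0.0617, 0.0973]
tcp_rot: [2.567, 1.809, 0.001]
wrist_force: [-3.2, 0.4, 8.4]
width: 0.119
```

Call:
servo_tool(plan=[[[0,0,0.1,0,0,0],[0,0,0.2,0,0,0],[0,0,0.2,0,0,0],[0,0,0.2,0,0,0]]])

```text
time: 18.45
tool_pos: [0.595, 0.0618, 0.0972]
tcp_rot: [2.567, 1.809, 0.001]
wrist_force: [-4.7, -0.2, 11.9]
width: 0.119
```

```bash
python3 chk.py 18; python3 -c "
from workcell import bot
for i in range(1): print(bot.read_state()['wrist_force'],bot.read_state()['torque'])"
```

```text
tip [0.59512581 0.06173954 0.04369845] proj tip [339.21467468 206.29391001] ideal above hole(scene est) [338.36576182 206.20586687] fit est [338.19021128 206.23219112]
axis +47mm [339.69579156 198.59904642] ideal [338.83784537 198.52101655]
t 18.5 pos [0.595  0.0618 0.0972] q [ 0.06  0.24  1.9  -0.    1.    0.41] F [-4.59  0.32 12.91] w 1.06
jaw -19.7 shift cm [-0.11 -0.06 -5.28] turn [ 0.09 -0.01  0.34] tilt deg 0.09
[-4.58583745  0.32083245 12.91188201] [-0.09634028  1.11836381 -0.02199149]
```

View pics/scene18.png

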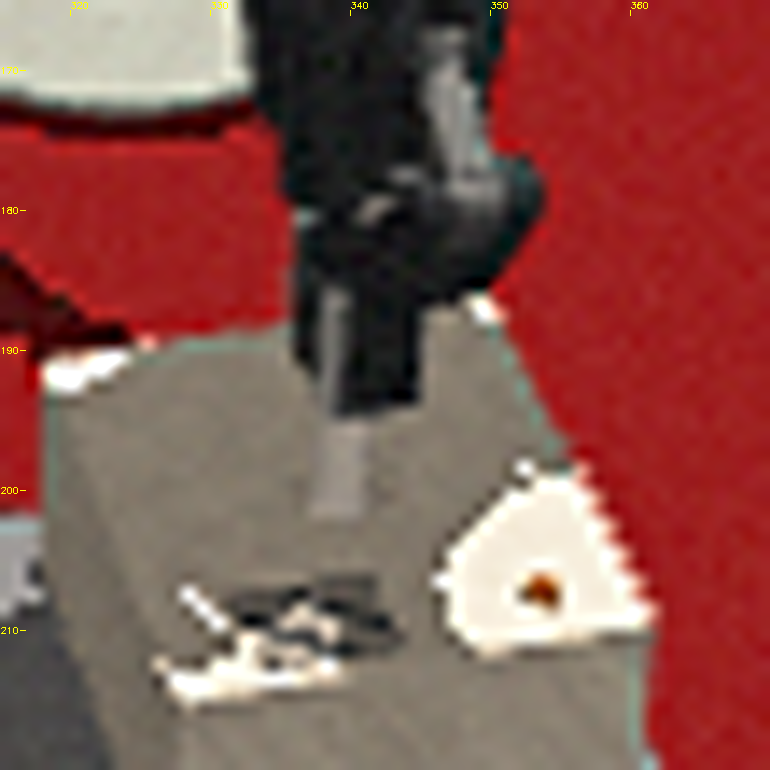

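TCP hit a hard stop at z 0.0972 (nominal tip 0.0437, expected 0.044), and the force jumped past the 4.5 N spring to about 12 N. So the button is at its stop. A last look at the whole scene:

```bash
python3 - <<'E'
from h import *
from workcell import viewer
c=viewer.read_camera("scene"); cv2.imwrite("pics/final.png",c["color"][:,:,::-1]); go(.594,.061,.0972,-20)
E
```

```text
t 18.55 pos [0.595  0.0618 0.0972] q [ 0.06  0.24  1.9  -0.    1.    0.41] F [-4.71 -1.22 12.95] w 1.09
jaw -19.7 shift cm [-0.11 -0.07 -0.  ] turn [ 0.09 -0.01  0.35] tilt deg 0.09
```

View pics/final.png

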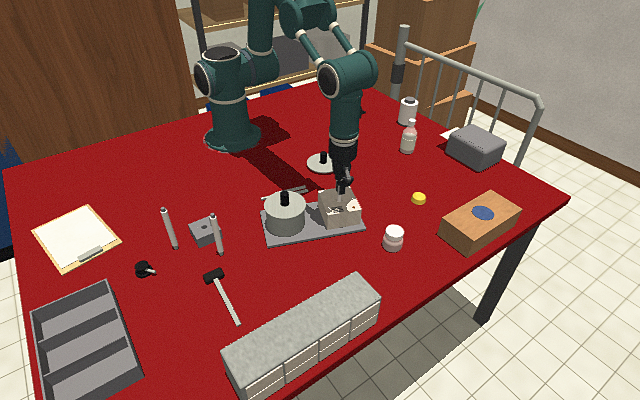

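The lid is on the pot at scene (285,212), the stand is empty, the pen is in the block at (341,195), and everything else is where it was. Handing in.

```bash
python3 -c "
from workcell import finish_job
print(finish_job())"
```

```text
the job is handed in; nothing more can be done
None
```

I put the leftmost lid on the pot and let go of it. I then took the thin 112 mm pen light from its stand and pressed the start button to its stop. I handed in at about 18.6 s, still gripping the pen and holding the button down; `finish_job` gives no verdict.

- **Lid:** it made contact at the predicted seated height (TCP 0.0993 m). After release both cameras showed it centred and level on the pot.
- **Button:** the pen stopped hard with its tip at about 0.0437 m, against 0.044 m expected at full press. Upward force rose to about 13 N, past the 4.5 N spring. A side force of about 5 N also showed, still steady when I handed in.
- **Camera mismatch:** the scene camera read about 0.9 px (roughly 2 mm) to the left of the arm's own position. I corrected for this when placing the lid and when aiming at the pen and the hole.
- **Gripper reading:** it read about 1.5 mm narrower than the true size on both the lid knob and the pen.
- **Other things:** the final scene picture showed nothing else on the counter moved.
- **Not checked:** the top camera could not see the hole during the press because the arm was in the way, so the tip's position there rests on the scene camera and the forces.

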